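# Index the rotary table to the next hole

## Robot

A 6-joint arm with a two-finger parallel gripper is mounted at the origin on a cart in front of the work surface, level with it; the furniture and walls round the work are solid. World frame = base frame: x ahead of the robot, y to its left, z up, the work surface at z = 0. Lengths are in m, angles in rad, forces in N, time in s.
With the tool pointing down it reaches from about 0.375 to 0.975 m from the base axis. Payload 3.8 kg.
Tool frame: the origin (TCP) lies midway between the tips of the shut fingers; the grasp point (between the pads) lies 19 mm behind it; z points along the fingers, y is the direction in which the jaws open and shut (so a half turn about z gives the same grasp; the last joint's range is limited). The gripper opens to 85 mm and grips with 20 to 120 N. Pads are 22 mm wide; open, the fingers measure 114 mm over their backs; the gripper's body (76 mm by 85 mm) begins 54 mm behind the grasp point. The pads swing forward as they close: fully open they stand 13 mm farther back than shut.
Start: joints at [-1.317, 0.264, 1.604, -0, 1.274, -0.037], TCP at [0.194, -0.647, 0.231] pointing down, gripper open.
Joint ranges: [-2.63, 2.63], [-0.94, 2.18], [0.31, 2.57], [-1.31, 4.45], [0, 2.66], [-2.55, 2.55]. Speed limits (rad/s): [2.57, 2.57, 3.14, 3.14, 3.14, 3.14].

## Interface

Orientations are given as a rotation vector (axis times angle).
In Python, from workcell import bot gives the robot as it stands.
- The arm moves only by the tool drive_tool, never from a script. Its argument "deltas" is a list of rows, each an object with "hand": the opening, from 0 (shut) to 1 (fully open); "offset": the shift along the world's x, y, z in cm, a list of three; "angular": the turn, a rotation vector about the world's x, y, z in degrees, a list of three. A call has 1 to 8 rows; each row is the pose to reach, as a shift and turn from the pose commanded when the call began; what a row does not reach only later rows make up. A row lasts 1/8 s, in which the tool goes at most 62.5 mm and 10.7 degrees, less where a joint would pass 70% of its speed; a pose out of reach is approached as far as the arm can. A call with a gripper value outside its range is refused whole. The fingers move at their own pace and stop on an object; "force" is the grip in N (left out, the last holds). Time passes only in rows, so rows that repeat a pose let the fingers close. It gives the time, the measured TCP pose, the force and the opening at its end, in the units of the state.
- bot.read_state(): the state, without advancing time (a new reading comes with each control period).
- bot.read_camera(name): name is "scene" or "top" or "wrist"; returns a dict with "frame" (420x560x3 uint8, blue, green, red), "mtx" (3x3 intrinsics, pixels), "R" (3x3) and "t" (3): a world point X has camera coordinates R X + t. Camera axes: x right, y down, z forward; pixel columns grow to the right and rows downward; lengths in m; the calibration is good to about 2 mm. A picture is of the moment at which its call begins. There is no depth.
- bot.finish_job(): hands the job in, once; it reports no verdict.
The state is a dict: "time": time; "q": joint angles; "joint_vel": joint speeds; "joint_torque": joint torques, N m; "tool_pos": TCP position; "tcp_rot": TCP orientation; "wrist_force": force on the tool from outside, world axes, zero at the start; "torque": the same for the moment, N m; "width": opening from 0.0 (shut) to 1.0 (fully open).
Only numpy, scipy, OpenCV 4.12 (cv2) and the standard library are available. Lean on these libraries where they do the work, as an engineer would, in place of code of your own. Each camera call takes 0.05 s, during which the arm holds its last target. There are 200 camera calls.

## Task

Index the rotary table one hole clockwise (seen from above): with the fingertips press the red plunger down until its pin is out of the hole, keep it down while you start the table turning by pushing on the yellow plate beside it, and let the plunger spring fully up into the very next hole, no further. Pick nothing up: leave the pipe flange lying on the table between its locating pins without touching it, and leave the things round about where they are. Finish clear of everything.

Things in the scene. Friction and masses are not known exactly. Their poses are not given: they have to be found in the camera images.
- index_base: Fixed rotary indexing table: green round foot, dark steel index plate of 236 mm diameter (top 46 mm above the bench) with eight holes at 45 degree steps, ringed in brass. Origin on the turning axis at bench height, z up. At table angle 0 the plunger stands 125 mm from the axis along this body's -y. The foot stays fixed; its place and yaw vary from run to run. Other tools and fittings lie on the bench round it.
- table (a joint): Angle of the aluminium table (176 mm diameter, top 66 mm above the bench) in rad, 0 at the start hole, growing CLOCKWISE seen from above; holes every 0.785 rad. A grey arm on the table carries the plunger and the push plate round with it. About 0.25 N m of friction holds it where it is left; in a hole it has about 0.02 rad of play either way.
- plunger (a joint): Travel of the spring plunger in m: 0 fully up (pin in a hole), 0.014 fully pressed. It springs up by itself: about 4 N at the top, 9 N fully pressed. The pin is clear of the hole from 0.010 pressed on. Between holes the pin rides on the plate's underside, the plunger staying near 0.010 even when let go, until the next hole comes, where it snaps up and stops the table.
- plunger_top (a point): Centre of the top of the red plunger button, a disc of 37 mm diameter, 6 mm thick; its top is 105 mm above the bench when up, 91 mm when fully pressed. It is 125 mm from the turning axis and moves vertically when pressed.
- push_face (a point): Point on the face of the yellow upright push plate which looks at the plunger, 31 mm clockwise (along the tangent) of the plunger's centre, at 108 mm above the bench. The plate is 46 mm wide along the radius, 6 mm thick and its top edge is 128 mm above the bench. Fingertips standing on the button and moved clockwise along the arc meet this face and carry the table round.
- axis_top (a point): Point on the turning axis at the level of the table's top, 66 mm above the bench; fixed.
- flange: Grey pipe flange, 150 mm diameter, 46 mm high, 0.8 kg, lying loose on the table between three 11 mm high locating pins, centred on the turning axis with about 2 mm of play; its top is 112 mm above the bench, the narrow neck upward. Origin at the centre of its underside. It turns with the table. Not to be touched.
- tape_measure: Bystander: yellow and black tape measure, 68x72x34 mm, on the bench. Origin under its centre.
- nut_a: Bystander: grey steel nut, 41x47x18 mm, on the bench. Origin under its centre.
- flux_tin: Bystander: round blue tin, 77 mm diameter, 39 mm high, on the bench. Origin under its centre.
- parts_box: Bystander: white and green cardboard carton, 85x115x50 mm, on the bench. Origin under its centre.

How it is judged:
On the way, in this order (a step that is already met when the one before it is completed fails the run):
1. the plunger is pressed down (over 9 mm) with the table still at its first hole (value of joint plunger above 0.009 m and value of joint table between -0.1 and 0.1 rad), for 0.05 s.
2. the table has been turned part of the way to the next hole, the pin out (value of joint plunger above 0.007 m and value of joint table between 0.3 and 0.7 rad), for 0.05 s.
At the end, for the whole second after the job is handed in: the table stands at rest one hole (0.785 rad, within 0.04) clockwise of its start, the plunger fully up (within 3 mm) in that hole, the flange flat and centred on the table within 6 mm (value of joint table between 0.745 and 0.825 rad and value of joint plunger below 0.003 m and velocity of joint table between -0.02 and 0.02 rad/s and horizontal distance between flange and axis_top below 0.006 m and z of flange in the frame of axis_top below 0.004 m and angle between flange's own z axis and vertical below 0.05 rad); the robot touches nothing.
It fails at once if the table is turned past the next hole (value of joint table above 0.95 rad).
It fails at once if the table is turned the wrong way (value of joint table below -0.2 rad).
It fails at once if the flange is touched by the robot (contact force between any of the fingers, the arm and flange above 1 N).
It fails at once if the flange is lifted from the table (z of flange in the frame of axis_top above 0.012 m).
It fails at once if a bystander is lifted or moved by more than 3 cm (distance of any of tape_measure, nut_a, flux_tin, parts_box from where it was at the start of the episode above 0.03 m).
It also fails if it takes over 42 s, if anything falls off the work surface, if the arm or the gripper's body presses on something with over 40 N, if the wrist force passes 120 N, or if a joint passes its speed limit or range.

## Working session

There is one attempt and no reset: what is moved stays moved. The work goes in short steps, Python scripts to look and compute and a tool call to move; the robot and the scene stay as the last step left them, time stands still between calls to the robot, and variables do not carry over. Pictures are saved under pics/ and viewed, about 8 in all and at most 12, crops included, and the job is handed in when it is done.

Besides the shell and the picture viewer there is one more tool, called after "Request:" as name([rows], argument=value, ...), one row to a line, values as JSON. drive_tool: Moves the arm, as the interface text tells. Its arguments: {"type":"object","properties":{"deltas":{"type":"array"},"force":{"type":"number"}},"required":["deltas"]}

```bash
mkdir -p pics; cat > h.py <<'E'
import numpy as np,cv2
from workcell import bot
def ray(c,u,v,z):
    K,R,t=map(np.array,(c["mtx"],c["R"],c["t"])); t=t.ravel()
    d=R.T@np.linalg.solve(K,[u,v,1.]); o=-R.T@t
    return o+d*(z-o[2])/d[2]
def proj(c,X):
    p=np.array(c["mtx"])@(np.array(c["R"])@np.array(X)+np.array(c["t"]).ravel()); return p[:2]/p[2]
def blobs(c,lo,hi,mina=40):
    hsv=cv2.cvtColor(np.array(c["frame"]),cv2.COLOR_BGR2HSV)
    m=cv2.inRange(hsv,np.array(lo),np.array(hi)); 
    n,l,s,ce=cv2.connectedComponentsWithStats(m)
    return [(s[i].tolist(),ce[i].round(1).tolist()) for i in range(1,n) if s[i][4]>=mina]
E
python3 - <<'E'
from h import *
for n in ("top","scene"):
    c=bot.read_camera(n); cv2.imwrite(f"pics/{n}0.png",c["frame"])
    print(n,"cam at",(-np.array(c["R"]).T@np.array(c["t"]).ravel()).round(3))
    print("red",blobs(c,(0,130,70),(8,255,255))+blobs(c,(172,130,70),(180,255,255)))
    print("yel",blobs(c,(20,130,90),(35,255,255)))
    print("grn",blobs(c,(45,60,40),(85,255,255),100))
    if n=="top":
        for b in blobs(c,(0,130,70),(8,255,255))+blobs(c,(172,130,70),(180,255,255)): print("red at",ray(c,*b[1],.105).round(4))
        for b in blobs(c,(20,130,90),(35,255,255)): print("yel at",ray(c,*b[1],.128).round(4))
print(bot.read_state())
E
```

```text
top cam at [ 0.371 -0.164  0.932]
red [([229, 36, 15, 16, 184], [235.5, 43.7]), ([317, 100, 18, 13, 51], [326.2, 105.3]), ([0, 106, 6, 27, 129], [2.1, 118.1]), ([260, 130, 20, 19, 279], [269.5, 139.1]), ([0, 186, 79, 21, 861], [39.4, 195.0]), ([479, 240, 19, 16, 161], [488.1, 246.9]), ([477, 275, 80, 15, 290], [516.2, 282.3]), ([399, 312, 49, 15, 453], [424.5, 319.7])]
yel [([194, 117, 9, 9, 42], [197.9, 121.1]), ([231, 120, 10, 9, 47], [235.6, 124.0]), ([164, 141, 10, 9, 42], [168.5, 145.0]), ([265, 146, 23, 18, 230], [275.6, 154.6]), ([543, 159, 9, 9, 77], [547.1, 162.9]), ([472, 176, 51, 53, 2057], [496.9, 202.0]), ([160, 178, 10, 10, 52], [164.8, 182.6]), ([253, 184, 10, 10, 51], [257.9, 188.6]), ([466, 204, 31, 27, 163], [476.1, 219.8]), ([185, 207, 10, 9, 51], [189.6, 211.0]), ([224, 209, 10, 10, 50], [228.4, 213.6]), ([255, 274, 38, 42, 1073], [274.7, 294.1]), ([421, 346, 46, 5, 120], [445.4, 348.3])]
grn [([224, 64, 31, 34, 713], [240.4, 82.1])]
red at [ 0.8501 -0.093   0.105 ]
red at [ 0.721  -0.2803  0.105 ]
red at [0.6769 0.3639 0.105 ]
red at [ 0.6471 -0.1674  0.105 ]
red
[... 1492 characters left out ...]
, ([191, 265, 63, 12, 198], [223.0, 272.7])]
{'time': 0.1, 'q': array([-1.31690054e+00,  2.64679084e-01,  1.60523858e+00, -1.23744347e-05,
        1.27370848e+00, -3.69007196e-02]), 'joint_vel': array([-0.0009428 , -0.00164962, -0.00430825, -0.00100138, -0.00081123,
        0.00060773]), 'joint_torque': array([-7.37548680e-05, -5.16706645e+01, -3.68588984e+01,  6.94700429e-05,
        6.31670919e-03, -3.52664142e-05]), 'tool_pos': array([ 0.19336016, -0.64602075,  0.23008505]), 'tcp_rot': array([-3.10644367e+00, -4.54887266e-01,  3.64120358e-04]), 'wrist_force': array([-0.71475228,  0.45201661, -0.2447374 ]), 'torque': array([0.02879366, 0.0224269 , 0.0158666 ]), 'width': 0.9950401642697115}
```

View pics/top0.png

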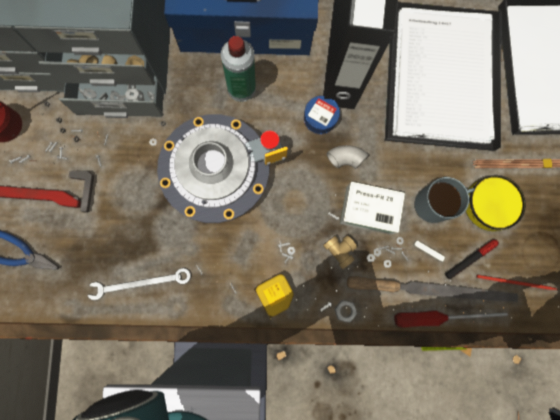

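View pics/scene0.png

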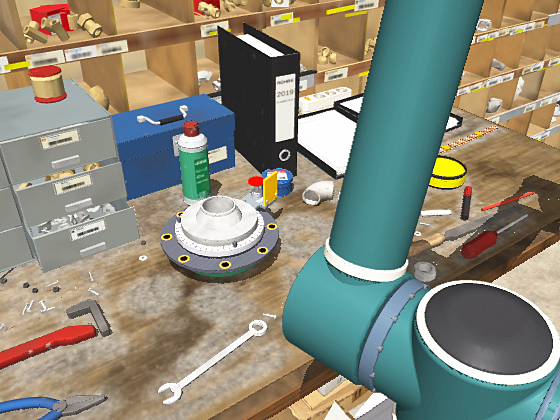

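The top view has the plunger at px (269,139) and the yellow plate just clockwise of it at (276,155). The table centre is near (213,165), with the tin at (322,113) and the spray can at (240,80). The scene view agrees with this: button at (255,181), plate at (270,188). Next I'll fit the geometry.

```bash
python3 - <<'E'
from h import *
from scipy.optimize import least_squares
from scipy.spatial.transform import Rotation as Ro
c=bot.read_camera("top"); s=bot.read_camera("scene")
P=np.array([ray(c,*b[1],.046)[:2] for b in blobs(c,(20,130,90),(35,255,255)) if b[0][4]<60 and b[1][0]<262])
f=least_squares(lambda p:np.hypot(*(P-p[:2]).T)-p[2],[.58,-.06,.1])
A=f.x[:2]; print("axis,r",f.x.round(4),"res",f.fun.round(4))
a=np.degrees(np.arctan2(*(P-A).T[::-1])); print("ring ang mod45",(a%45).round(1))
# button
for n,cc in (("top",c),("scene",s)):
    for b in blobs(cc,(0,130,70),(8,255,255)):
        X=ray(cc,*b[1],.104)
        if np.hypot(*(X[:2]-A))<.16: print(n,"button",X.round(4),"r",np.hypot(*(X[:2]-A)).round(4),"ang",np.degrees(np.arctan2(X[1]-A[1],X[0]-A[0])).round(1))
st=bot.read_state(); R=Ro.from_rotvec(st["tcp_rot"]).as_matrix(); print(R.round(3))
# known: z top ellipse can etc
print("can base",ray(c,240,95,0).round(3),"binder",ray(c,345,105,0).round(3))
E
```

```text
axis,r [ 0.6035 -0.0499  0.1054] res [ 0.0006 -0.0005  0.0001 -0.0004  0.0001 -0.      0.0002]
ring ang mod45 [19.9 20.  20.1 20.5 19.7 20.3 20.2]
top button [ 0.6474 -0.1674  0.104 ] r 0.1254 ang -69.5
scene button [ 0.646  -0.1634  0.104 ] r 0.1212 ang -69.5
[[ 0.958  0.287 -0.   ]
 [ 0.287 -0.958  0.001]
 [ 0.    -0.002 -1.   ]]
can base [ 0.785 -0.098  0.   ] binder [ 0.767 -0.338  0.   ]
```

Request:
drive_tool([
  {"hand":0,"offset":[3.5,4,0],"angular":[0,0,8]},
  {"hand":0,"offset":[7,8,0],"angular":[0,0,16]},
  {"hand":0,"offset":[10.5,12,0],"angular":[0,0,24]},
  {"hand":0,"offset":[14,16,0],"angular":[0,0,32]},
  {"hand":0,"offset":[18,20,0],"angular":[0,0,40]},
  {"hand":0,"offset":[22,24,0],"angular":[0,0,48]},
  {"hand":0,"offset":[26,28,0],"angular":[0,0,56]},
  {"hand":0,"offset":[30,32,0],"angular":[0,0,64]},
], force=60)

```text
time: 1.2
tool_pos: [0.4945, -0.3252, 0.2312]
tcp_rot: [2.39, 2.039, -0.0]
wrist_force: [-0.0, -0.3, 0.7]
width: -0.0
```

Request:
drive_tool([
  {"hand":0,"offset":[3.5,4,0],"angular":[0,0,8]},
  {"hand":0,"offset":[7.5,8,0],"angular":[0,0,16]},
  {"hand":0,"offset":[11,12,0],"angular":[0,0,24]},
  {"hand":0,"offset":[14.5,15.7,0],"angular":[0,0,29.5]},
  {"hand":0,"offset":[14.5,15.7,-4],"angular":[0,0,29.5]},
  {"hand":0,"offset":[14.5,15.7,-8],"angular":[0,0,29.5]},
  {"hand":0,"offset":[14.5,15.7,-8.8],"angular":[0,0,29.5]},
  {"hand":0,"offset":[14.5,15.7,-8.8],"angular":[0,0,29.5]},
])

```text
time: 2.2
tool_pos: [0.6383, -0.1697, 0.1432]
tcp_rot: [-1.798, -2.575, 0.0]
wrist_force: [-0.5, -0.3, 0.4]
width: 0.0
```

```bash
python3 - <<'E'
from h import *
from scipy.spatial.transform import Rotation as Ro
st=bot.read_state(); print(st["tool_pos"].round(4),st["q"].round(2)); print(Ro.from_rotvec(st["tcp_rot"]).as_matrix().round(3))
w=bot.read_camera("wrist"); s=bot.read_camera("scene"); 
cr=cv2.resize(s["frame"][100:310,140:420],None,fx=1.5,fy=1.5)
h=np.zeros((420,1000-200,3),np.uint8); ww=cv2.resize(w["frame"],(380,285)); h[:285,:380]=ww; h[:315,380:800]=cr; cv2.imwrite("pics/a.png",h)
E
```

```text
[ 0.6383 -0.1697  0.1432] [-0.3   0.3   1.72  0.    1.12 -0.65]
[[-0.344  0.939 -0.001]
 [ 0.939  0.344  0.   ]
 [ 0.001 -0.001 -1.   ]]
```

View pics/a.png

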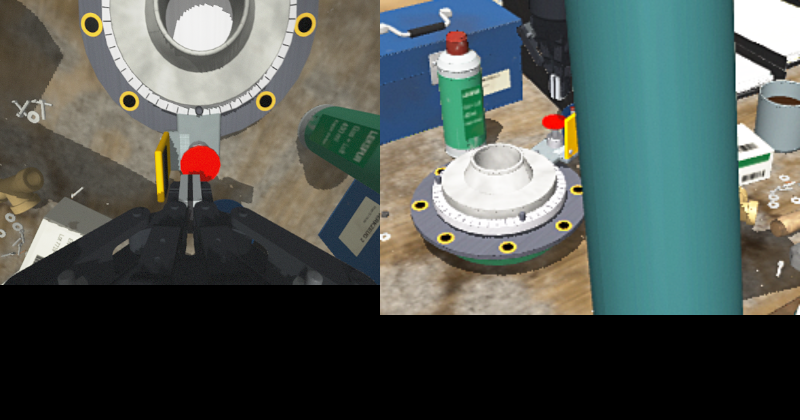

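The wrist view shows the shut fingertips (crop px 188,190) just beside the button centre (200,163), on the plate side. The plate is at (163,165), and nothing is near the gripper. I'll check the button position in this view by ray.

```bash
python3 - <<'E'
from h import *
w=bot.read_camera("wrist")
hsv=cv2.cvtColor(w["frame"],cv2.COLOR_BGR2HSV); m=cv2.inRange(hsv,(0,130,70),(8,255,255))
cn=max(cv2.findContours(m,cv2.RETR_EXTERNAL,cv2.CHAIN_APPROX_NONE)[0],key=cv2.contourArea)
pts=np.array([ray(w,*p[0],.105)[:2] for p in cn]); 
ctr,r=cv2.minEnclosingCircle(pts.astype(np.float32)); print("circle",np.round(ctr,4),round(r,4))
for b in blobs(w,(20,130,90),(35,255,255),300): print("yel",b, ray(w,*b[1],.128).round(4))
A=np.array([.6035,-.0499]); d=np.array(ctr)-A; print("r",np.hypot(*d),"ang",np.degrees(np.arctan2(d[1],d[0])))
R=[ray(w,*b[1],.046)[:2] for b in blobs(w,(20,130,90),(35,255,255),60)]; print([np.hypot(*(x-A)).round(4) for x in R])
E
```

```text
circle [ 0.6451 -0.1668] 0.0188
yel ([118, 17, 32, 35, 518], [133.2, 33.9]) [ 0.5396 -0.0908  0.128 ]
yel ([430, 17, 31, 35, 495], [444.7, 34.0]) [ 0.6694 -0.043   0.128 ]
yel ([175, 132, 28, 29, 385], [188.5, 145.8]) [ 0.5755 -0.1297  0.128 ]
yel ([374, 132, 28, 29, 383], [387.5, 145.6]) [ 0.6672 -0.0959  0.128 ]
yel ([225, 191, 24, 103, 1330], [236.0, 240.0]) [ 0.6127 -0.1693  0.128 ]
r 0.12407986597463101 ang -70.39951279395196
[np.float64(0.1075), np.float64(0.1022), np.float64(0.1067), np.float64(0.1027), np.float64(0.1563)]
```

Request:
drive_tool([
  {"hand":0,"offset":[0,0,-3],"angular":[0,0,0]},
  {"hand":0,"offset":[0,0,-4],"angular":[0,0,0]},
  {"hand":0,"offset":[0,0,-4.5],"angular":[0,0,0]},
  {"hand":0,"offset":[0,0,-5],"angular":[0,0,0]},
  {"hand":0,"offset":[0,0,-5],"angular":[0,0,0]},
])

```text
time: 2.98
tool_pos: [0.6393, -0.1696, 0.0953]
tcp_rot: [1.798, 2.575, 0.001]
wrist_force: [-2.6, 2.4, 6.9]
width: 0.003
```

Request:
drive_tool([
  {"hand":0,"offset":[0,0,-0.2],"angular":[0,0,0]},
  {"hand":0,"offset":[0,0,-0.35],"angular":[0,0,0]},
  {"hand":0,"offset":[0,0,-0.35],"angular":[0,0,0]},
])

```text
time: 3.35
tool_pos: [0.6397, -0.1696, 0.0926]
tcp_rot: [1.797, 2.574, 0.002]
wrist_force: [-2.3, 1.7, 7.7]
width: 0.001
```

Request:
drive_tool([
  {"hand":0,"offset":[-0.63,-0.17,0],"angular":[0,0,-3]},
  {"hand":0,"offset":[-1.27,-0.31,0],"angular":[0,0,-6]},
  {"hand":0,"offset":[-1.92,-0.41,0],"angular":[0,0,-9]},
  {"hand":0,"offset":[-2.57,-0.48,0],"angular":[0,0,-12]},
  {"hand":0,"offset":[-3.23,-0.51,0],"angular":[0,0,-15]},
  {"hand":0,"offset":[-3.88,-0.51,0],"angular":[0,0,-18]},
  {"hand":0,"offset":[-4.54,-0.48,0],"angular":[0,0,-21]},
  {"hand":0,"offset":[-5.19,-0.41,0],"angular":[0,0,-24]},
])

```text
time: 4.35
tool_pos: [0.5905, -0.175, 0.094]
tcp_rot: [2.291, 2.138, 0.007]
wrist_force: [2.0, -0.3, 6.8]
width: -0.002
```

```bash
cat > chk.py <<'E'
from h import *
import sys
st=bot.read_state(); print(st["time"],st["tool_pos"].round(4),st["wrist_force"].round(1))
w=bot.read_camera("wrist"); A=np.array([.6035,-.0499]); cv2.imwrite(f"pics/w{sys.argv[1]}.png",w["frame"])
hsv=cv2.cvtColor(w["frame"],cv2.COLOR_BGR2HSV)
m=cv2.inRange(hsv,(0,130,70),(8,255,255)); cs=cv2.findContours(m,cv2.RETR_EXTERNAL,cv2.CHAIN_APPROX_NONE)[0]
for z in (.105,.095):
  cn=max(cs,key=cv2.contourArea); ctr,r=cv2.minEnclosingCircle(np.array([ray(w,*p[0],z)[:2] for p in cn],np.float32))
  d=np.array(ctr)-A; print("button z",z,np.round(ctr,4),"rad",round(r,4),"r",np.hypot(*d).round(4),"table",(np.radians(-69.8)-np.arctan2(d[1],d[0])).round(3))
for b in blobs(w,(20,130,90),(35,255,255),700):
    d=ray(w,*b[1],.128)[:2]-A; print("plate",b,np.hypot(*d).round(4),"ang",np.degrees(np.arctan2(d[1],d[0])).round(1))
E
python3 chk.py 1
```

```text
4.35 [ 0.5905 -0.175   0.094 ] [ 2.  -0.3  6.8]
button z 0.105 [ 0.5987 -0.1683] rad 0.0172 r 0.1185 table 0.393
button z 0.095 [ 0.5991 -0.1736] rad 0.0185 r 0.1238 table 0.388
plate ([94, 79, 39, 40, 731], [112.9, 98.6]) 0.0744 ang -146.0
plate ([207, 216, 39, 98, 1932], [226.1, 264.7]) 0.1073 ang -107.9
```

View pics/w1.png

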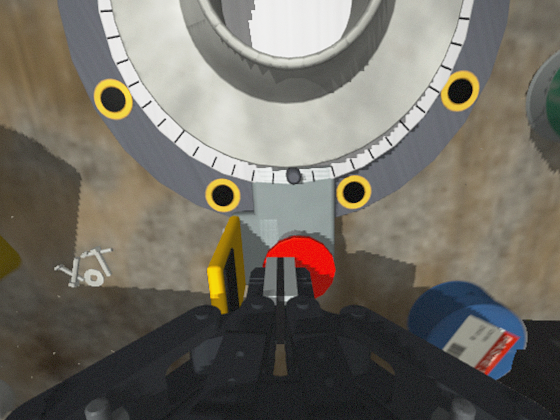

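The table is at about 0.39 rad with the button down at (300,270). The shut fingers are on it and have not yet reached the plate at (226,265). Step 2 should be met. Next I lift off the button and keep pushing on the plate only.

Request:
drive_tool([
  {"hand":0,"offset":[0,0,1.2],"angular":[0,0,0]},
  {"hand":0,"offset":[0,0,2.2],"angular":[0,0,0]},
  {"hand":0,"offset":[-0.65,0.1,2.2],"angular":[0,0,-3]},
  {"hand":0,"offset":[-1.29,0.24,2.2],"angular":[0,0,-6]},
  {"hand":0,"offset":[-1.92,0.41,2.2],"angular":[0,0,-9]},
  {"hand":0,"offset":[-2.55,0.61,2.2],"angular":[0,0,-12]},
  {"hand":0,"offset":[-3.16,0.85,2.2],"angular":[0,0,-15]},
  {"hand":0,"offset":[-3.16,0.85,2.2],"angular":[0,0,-15]},
])

```text
time: 5.4
tool_pos: [0.5552, -0.1653, 0.1125]
tcp_rot: [2.554, 1.828, 0.001]
wrist_force: [0.8, 0.1, -0.1]
width: -0.0
```

```bash
python3 chk.py 2
```

```text
5.4 [ 0.5552 -0.1653  0.1125] [ 0.8  0.1 -0.1]
button z 0.105 [ 0.5709 -0.1661] rad 0.0175 r 0.1207 table 0.626
button z 0.095 [ 0.5704 -0.171 ] rad 0.0187 r 0.1256 table 0.619
plate ([232, 209, 29, 99, 1349], [244.6, 253.7]) 0.1107 ang -121.7
plate ([0, 262, 97, 94, 5600], [44.8, 317.7]) 0.1838 ang -148.9
```

View pics/w2.png

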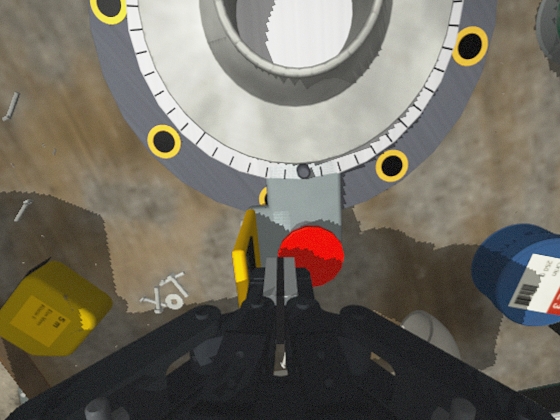

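The table is at about 0.62 rad. The fingers touch the plate (244,254) and are clear of the button (312,255). I'll push gently over the last 9.5 degrees.

Request:
drive_tool([
  {"hand":0,"offset":[-0.4,0.17,0],"angular":[0,0,-2]},
  {"hand":0,"offset":[-0.8,0.36,0],"angular":[0,0,-4]},
  {"hand":0,"offset":[-1.18,0.56,0],"angular":[0,0,-6]},
  {"hand":0,"offset":[-1.47,0.72,0],"angular":[0,0,-7.5]},
  {"hand":0,"offset":[-1.66,0.84,0],"angular":[0,0,-8.5]},
  {"hand":0,"offset":[-1.84,0.95,0],"angular":[0,0,-9.5]},
  {"hand":0,"offset":[-1.94,1.01,0],"angular":[0,0,-10]},
  {"hand":0,"offset":[-1.94,1.01,0],"angular":[0,0,-10]},
])

```text
time: 6.45
tool_pos: [0.5354, -0.155, 0.1117]
tcp_rot: [-2.704, -1.598, 0.0]
wrist_force: [1.4, 0.2, 0.1]
width: -0.0
```

```bash
python3 chk.py 3
```

```text
6.45 [ 0.5354 -0.155   0.1117] [1.4 0.2 0.1]
button z 0.105 [ 0.5497 -0.1634] rad 0.0187 r 0.1256 table 0.795
button z 0.095 [ 0.5483 -0.1685] rad 0.02 r 0.1308 table 0.788
plate ([232, 210, 29, 98, 1337], [244.8, 253.8]) 0.1106 ang -131.7
plate ([52, 296, 96, 81, 3627], [92.8, 338.8]) 0.1808 ang -151.6
```

The plunger has snapped up: the button radius matches the z=0.105 level and the table reads about 0.79. Now I back off from the plate and go up.

Request:
drive_tool([
  {"hand":0,"offset":[0.34,-0.21,0],"angular":[0,0,0]},
  {"hand":0,"offset":[0.34,-0.21,1],"angular":[0,0,0]},
  {"hand":0,"offset":[0.34,-0.21,5],"angular":[0,0,0]},
  {"hand":0,"offset":[0.34,-0.21,10],"angular":[0,0,0]},
  {"hand":0,"offset":[-4,-5,13],"angular":[0,0,0]},
  {"hand":0,"offset":[-8,-10,13],"angular":[0,0,0]},
  {"hand":0,"offset":[-8,-10,13],"angular":[0,0,0]},
])

```text
time: 7.38
tool_pos: [0.4539, -0.2575, 0.2433]
tcp_rot: [2.706, 1.592, -0.0]
wrist_force: [0.5, 0.6, -0.2]
width: 0.004
```

```bash
python3 chk.py 4; python3 - <<'E'
from h import *
c=bot.read_camera("top"); s=bot.read_camera("scene"); A=np.array([.6035,-.0499])
h=np.zeros((400,800,3),np.uint8); h[:300,:400]=cv2.resize(c["frame"],(400,300)); h[:400,400:]=cv2.resize(s["frame"][100:300,160:360],(400,400)); cv2.imwrite("pics/f.png",h)
for b in blobs(c,(0,130,70),(8,255,255)):
    for z in(.105,.095):
        d=ray(c,*b[1],z)[:2]-A
        if np.hypot(*d)<.16: print("top",z,np.hypot(*d).round(4),(np.radians(-69.8)-np.arctan2(d[1],d[0])).round(3))
E
```

```text
7.375 [ 0.4539 -0.2575  0.2433] [ 0.5  0.6 -0.2]
button z 0.105 [ 0.5482 -0.1651] rad 0.0185 r 0.1278 table 0.8
button z 0.095 [ 0.5503 -0.1643] rad 0.0192 r 0.1262 table 0.788
plate ([124, 136, 80, 70, 3737], [163.0, 172.2]) 0.2588 ang -148.0
top 0.105 0.126 0.785
top 0.095 0.1251 0.769
```

View pics/f.png

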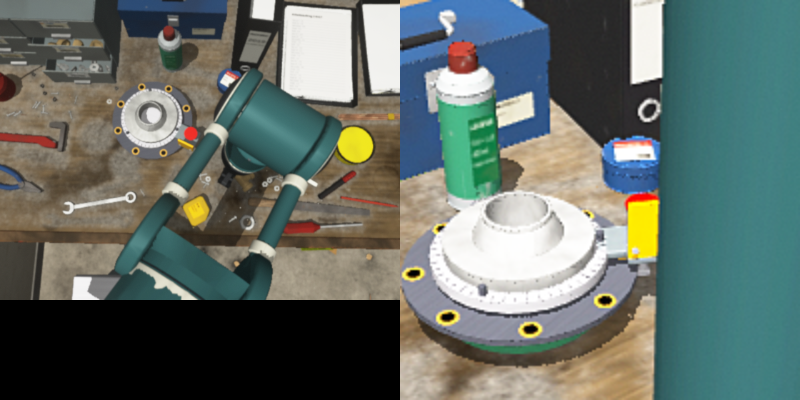

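The top view shows the button at crop px (191,132), 45 degrees on from its start. The flange is centred, the tin and tape measure are in place, and the arm is clear. The table reads 0.785 rad and the plunger is up, so I'm handing in.

```bash
python3 -c "
from workcell import bot
print(bot.read_state()['joint_vel'].round(3)); print(bot.finish_job())"
```

```text
[ 0.028  0.013  0.001  0.003 -0.004  0.   ]
the job is handed in; nothing more can be done
None
```

I indexed the table one hole clockwise and handed the job in; no verdict was reported. I pressed the plunger about 12 mm with the shut fingertips and carried the table to about 0.39 rad with it held down. Then I lifted off the button, pushed the yellow plate gently until the pin snapped into the next hole, and backed off and up.

- **Not as worded:** friction on the button carried the table to 0.39 rad. The fingers only reached the plate after I had let the button go, so the plate push did the second half of the turn instead of starting it.
- **Table angle:** the final top view gave 0.785 rad. The wrist view gave 0.800 rad, about 0.015 rad more, and both are inside the 0.745–0.825 rad allowed.
- **Plunger:** it is up. In the close wrist view at the snap, the button's size and radius fitted the fully-up height (18.7 mm and 125.6 mm). The later views from farther away could not separate up from pressed.
- **Flange and bystanders:** by eye the flange looks flat and centred, though I did not measure it. The tin and tape measure look undisturbed; the arm hid the carton and nut in the last views, so I did not check those.
- **Forces and end state:** the highest wrist reading printed was about 8 N. The tool finished clear at 0.24 m height with no contact force, at 7.4 s on the clock.

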